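# Get the contact grill ready for sandwiches

## Robot

A 6-joint arm with a two-finger parallel gripper is mounted at the origin on the work surface. World frame = base frame: x ahead of the robot, y to its left, z up, the work surface at z = 0. Lengths are in m, angles in rad, forces in N, time in s.
With the tool pointing down it reaches from about 0.35 to 0.875 m from the base axis. Payload 4.2 kg.
Tool frame: the origin (TCP) lies midway between the tips of the shut fingers; the grasp point (between the pads) lies 19 mm behind it; z points along the fingers, y is the line along which they close (so a half turn about z gives the same grasp; the last joint's range is limited). The gripper opens to 85 mm and grips with 20 to 120 N. Pads are 22 mm wide; open, the fingers measure 114 mm over their backs; the gripper's body (76 mm by 85 mm) begins 54 mm behind the grasp point. The pads swing forward as they close: fully open they stand 13 mm farther back than shut.
Start: joints at [1.484, 0.385, 0.008, 0, -1.194, -0.259], TCP at [0.212, 0.588, 0.231] pointing down, gripper open.
Joint ranges: [-3.14, 3.14], [-1.21, 2.06], [-1.07, 1.41], [-3.16, 2.05], [-2.99, -0.16], [-3.1, 3.1]. Speed limits (rad/s): [2.79, 2.79, 3.14, 3.14, 3.14, 3.14].

## Interface

Orientations are given as a unit quaternion [w, x, y, z].
In Python, from station import telemetry, capture, job gives the robot as it stands.
- The arm moves only by the shell command python3 -m jog 'ROWS'. ROWS is a JSON object of lists of equal length, an entry for each row: "slide": the shift along the tool's x, y, z each as a share of 600 mm, from -1 to 1, a list of three; "spin": the turn about the tool's z as a share of 2 rad, from -1 to 1; "jaw": the opening, from -1 (shut) to 1 (fully open). In form: {"slide": [[tx, ty, tz], ...], "spin": [spin, ...], "jaw": [jaw, ...]}. A call has exactly 10 rows; each row is the pose to reach, as a shift and turn from the pose commanded when the call began, along the tool's axes at that moment; what a row does not reach only later rows make up. A row lasts 1/12 s, in which the tool goes at most 41.7 mm and 7.16 degrees, less where a joint would pass 70% of its speed; a pose out of reach is approached as far as the arm can. A call with a number of a shift or a turn outside -1 to 1 is refused whole. A call with a gripper value outside its range is refused whole. The fingers move at their own pace and stop on an object; the grip force is fixed at half the most. Time passes only in rows, so rows that repeat a pose let the fingers close, or fill a call up. It gives the time, the measured TCP pose, the force, the opening and the grip force at its end, in the units of the state.
- telemetry.get_obs(): the state, without advancing time (a new reading comes with each control period).
- capture(name): name is "side" or "top" or "wrist"; returns a dict with "pixels" (400x640x3 uint8, red, green, blue), "depth" (400x640 float32, m along the optical axis (not along the pixel's ray), 0 where there is no reading), "mtx" (3x3 intrinsics, pixels), "camera_from_world" (4x4, takes a point from world to camera coordinates). Camera axes: x right, y down, z forward; pixel columns grow to the right and rows downward; lengths in m; the calibration is good to about 2 mm. A picture is of the moment at which its call begins.
- job.job_done(): hands the job in; it is judged then, once.
The state is a dict: "t": time; "q": joint angles; "joint_velocities": joint speeds; "effort": joint torques, N m; "ee_pos": TCP position; "ee_rot": TCP orientation; "force": force on the tool from outside, world axes, zero at the start; "ft_torque": the same for the moment, N m; "gripper_width": finger opening in m; "grip_force": force on a finger pad.
Only numpy, scipy, OpenCV 4.12 (cv2) and the standard library are available. Lean on these libraries where they do the work, as an engineer would, in place of code of your own. Each camera call takes 0.05 s, during which the arm holds its last target. There are 200 camera calls.

## Task

Get the contact grill ready: on its sloping front panel, slide the right-hand heat control (right as you face the panel) along to the same setting as the left-hand one, so that both plates heat alike. To have the metal turner ready by the grill, take it from the chopping board and lay it flat in the empty wide compartment of the utensil tray, handle the same way round as the brush's; put it down, do not drop it. Leave the left-hand control, the brush, the ramekins, the lemon and the spice jar where they are.

Things in the scene. Friction and masses are not known exactly. Their poses are not given: they have to be found in the camera images.
- grill: closed contact grill, black base, steel lid, 300 mm wide, 330 deep, 137 high, fixed, its front turned to the robot's right and partly away from it. Origin: on the worktop under it; x to its back, y to its left side as one faces its front, z up. Its front panel, 300 mm wide, slopes up to the back at 35.5 deg from level, from (x, z) = (-168, 18) to (-101, 66) mm; outward normal (-0.581, 0, 0.814)
- lid_handle (a point): middle of the lid's handle, a round black bar 22 mm thick and 240 mm long along grill y, at grill x -126, z 114 mm, held by an arm near each end. It overhangs the panel: a gripper pointing straight down at a control knob strikes it; come in leaning, square to the panel. Axes as the grill's
- heat_left (a joint): position of the left-hand heat control (left as one faces the panel; the one nearer the robot) along its slot, m: 0 at the slot's left end (lowest heat, shortest mark), 0.08 at its right end (highest heat, longest mark). The setting to be copied; leave it alone
- heat_right (a joint): position of the right-hand heat control (as one faces the panel; the one farther from the robot) along its slot, measured in the same way: 0 at the left end, 0.08 at the right end, growing along the grill's -y. It stays where it is left (friction about 2 N) and is not sprung
- right_slot (a point): middle of the right-hand control's slot, on the face of the panel, at grill (-140, -70, 38) mm; axes as the grill's. The slot runs along grill y, 80 mm of travel, with five orange to red marks 20 mm apart above it. The left-hand slot is the same, 140 mm to the left
- heat_left_top (a point): centre of the top of the left control's knob, with a white line across it. Knob and axes like those on the right; equal settings put the two knob tops exactly 140 mm apart along the panel
- heat_right_top (a point): centre of the top of the right control's knob: black block with a white line on top, 12 mm wide along the slot, 26 mm up the slope, standing 22 mm out of the panel. This point's z points out of the panel, x up the slope, y along the slot to the left. Pinch it with a finger on either side along y
- tray: fixed wooden utensil tray 287 x 156 mm, 28 mm high, floor 6 mm thick, walls 6 mm. Origin: centre of its underside; x along its length, y to its left, z up. Two compartments, each 275 mm long: the wide one (empty, 82 mm across, centred at y -31 mm) on the -y side, the narrow one (56 mm across, centred at y 44 mm) holds the brush
- wide_bay (a point): centre of the floor of the tray's wide compartment, 6 mm above the worktop; axes as the tray's
- board: fixed dark wooden chopping board 420 x 270 mm, 28 mm thick; origin at the centre of its underside
- turner: turner (flat spatula) on the board, 240 mm long, about 90 g: round wooden handle, flat slotted steel blade. Origin: middle of its length, underside; x towards the blade, z up. Handle 20 mm thick, x -120 to 0 mm, axis 10 mm above the underside; blade 64 mm wide, 3 thick, x 30 to 120 mm, flat on the underside
- turner_grip (a point): point on the axis of the turner's handle close to its balance point, at turner x -30 mm, 10 mm above the underside
- turner_tip (a point): middle of the front edge of the turner's blade, at turner x 120 mm
- brush: pastry brush 200 mm long lying in the narrow compartment of the tray, wooden handle to the tray's -x end, bristles 42 mm wide to its +x end, 20 mm thick. Origin: middle of its length, underside; x towards the bristles. Leave it
- ramekin: small white ramekin, 76 mm across, 45 mm high, on the far right corner of the board (origin: centre of its underside). Leave it
- lemon: half a lemon, cut face down, 60 mm across, 44 mm high, on the near left corner of the board (origin: centre of its underside). Leave it
- ramekin2: white ramekin, 90 mm across, 50 mm high, on the worktop beyond the tray (origin: centre of its underside). Leave it
- spice: spice jar, 44 mm across, 100 mm high, on the worktop beyond the tray (origin: centre of its underside). Leave it
Not all that is in view belongs to the job. What is shaped like the turner but red is not meant.

How it is judged:
By the outcome, as a careful person would: the job done as asked, in the order asked, and still so for the second after the job is handed in, with the robot touching nothing.
It also fails if it takes over 43 s, if anything falls off the work surface, if the arm or the gripper's body presses on something with over 40 N, if the wrist force passes 120 N, or if a joint passes its speed limit or range.

## Working session

There is one attempt and no reset: what is moved stays moved. The work goes in short steps, Python scripts to look and compute and a shell command to move; the robot and the scene stay as the last step left them, time stands still between calls to the robot, and variables do not carry over. Pictures are saved under pics/ and viewed, at most 10 in all, crops included, and the job is handed in when it is done.

```bash
ls; mkdir -p pics
python3 - <<'E'
from station import telemetry, capture
import cv2,numpy as np,pickle
o=telemetry.get_obs();print({k:np.round(v,3).tolist() for k,v in o.items()})
for n in("side","top","wrist"):
    c=capture(n);pickle.dump(c,open(n+'.pkl','wb'));cv2.imwrite(f'pics/{n}0.png',c['pixels'][:,:,::-1]);print(n,c['mtx'].tolist(),np.round(c['camera_from_world'],3).tolist(),(c['depth']>0).mean())
E
```

```text
pics
{'t': 0.0, 'q': [1.484, 0.386, 0.007, -0.001, -1.194, -0.259], 'joint_velocities': [-0.0, 0.0, 0.002, 0.001, -0.002, 0.001], 'effort': [0.0, -39.229, 18.84, 4.186, -0.005, 0.0], 'ee_pos': [0.212, 0.587, 0.23], 'ee_rot': [0.001, 0.985, -0.172, -0.0], 'force': [-0.301, 0.709, -0.168], 'ft_torque': [-0.01, -0.009, -0.02], 'grip_force': 0.0, 'gripper_width': 0.085}
side [[413.3225724947046, 0.0, 318.50584388022634], [0.0, 413.3225724947046, 199.3021363026217], [0.0, 0.0, 1.0]] [[0.952, -0.305, -0.009, -0.481], [-0.208, -0.626, -0.751, 0.131], [0.224, 0.717, -0.66, 1.226], [0.0, 0.0, 0.0, 1.0]] 0.995921875
top [[413.0697472993862, 0.0, 321.4609279710541], [0.0, 413.0697472993862, 200.8831611983259], [0.0, 0.0, 1.0]] [[-0.021, -1.0, -0.021, -0.039], [-0.998, 0.022, -0.062, 0.463], [0.062, 0.019, -0.998, 1.179], [0.0, 0.0, 0.0, 1.0]] 0.99612109375
wrist [[314.5756778803741, 0.0, 318.8187820941349], [0.0, 314.5756778803741, 198.0627343915933], [0.0, 0.0, 1.0]] [[-0.339, -0.941, 0.003, 0.625], [-0.904, 0.327, 0.276, -0.036], [-0.26, 0.091, -0.961, 0.378], [0.0, 0.0, 0.0, 1.0]] 0.9960546875
```

View pics/top0.png

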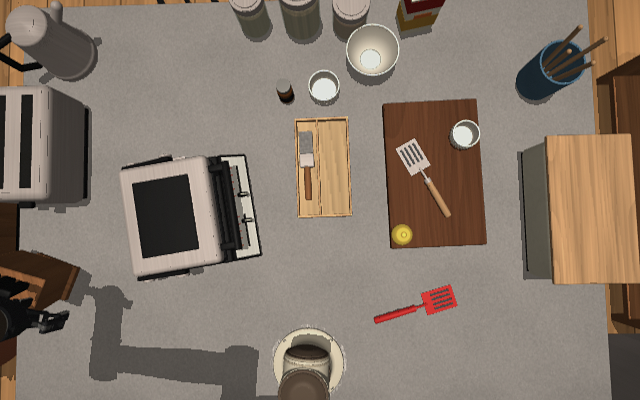

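View pics/side0.png

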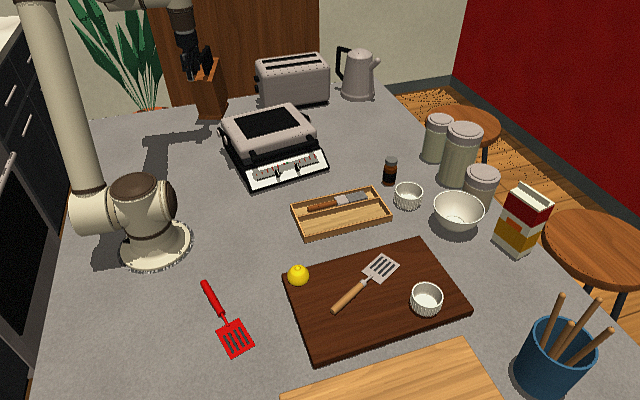

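The top view shows the steel turner on the board: blade (413,157), handle (440,200). Lookalikes are the red turner (420,303) and the brush in the tray (306,165), so I choose the steel one on the board. The grill panel is at about (242,205), and the wide bay at about (335,168). The side view shows the panel at (288,168). Next I'll check close crops.

Run:
```python
import cv2,pickle,numpy as np
s=pickle.load(open('side.pkl','rb'))['pixels'];t=pickle.load(open('top.pkl','rb'))['pixels']
r=lambda a,w,h:cv2.resize(a,(w,h),interpolation=cv2.INTER_CUBIC)
A=r(s[140:200,235:335],500,300);B=r(t[145:265,200:300],250,300);C=r(t[125:225,385:485],300,300);D=r(t[110:220,290:360],190,300)
im=np.zeros((600,760,3),np.uint8);im[:300,:500]=A;im[:300,505:755]=B;im[300:,:300]=C;im[300:,310:500]=D
cv2.imwrite('pics/crop1.png',im[:,:,::-1])
```

```text
(no output)
```

View pics/crop1.png

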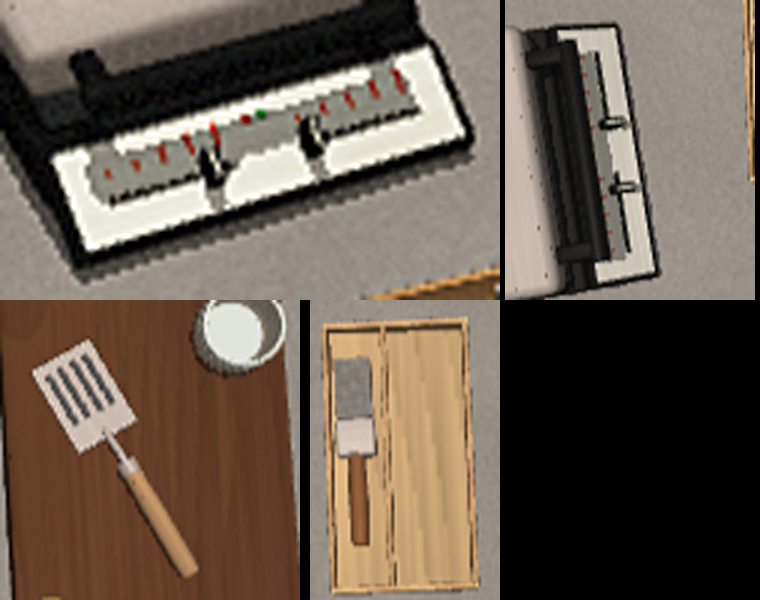

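The crop shows the left knob near the right end of its slot and the right knob near its left end. The turner is steel with a wooden handle, blade to the far left. The brush handle points to the near end of the tray. Next I'll measure.

```bash
cat > h.py <<'E'
import numpy as np,cv2,pickle
from scipy.spatial.transform import Rotation as R
def ray(c,p,z):
    p=np.atleast_2d(np.asarray(p,float));T=np.asarray(c['camera_from_world']);K=c['mtx']
    d=np.linalg.solve(K,np.c_[p,np.ones(len(p))].T).T@T[:3,:3];o=-T[:3,:3].T@T[:3,3]
    return o+d*((z-o[2])/d[:,2])[:,None]
def proj(c,P):
    T=np.asarray(c['camera_from_world']);q=(np.atleast_2d(P)@T[:3,:3].T+T[:3,3])@c['mtx'].T
    return q[:,:2]/q[:,2:]
def quat(o): q=o['ee_rot'];return R.from_quat([q[1],q[2],q[3],q[0]])
def biggest(m):
    return max(cv2.findContours(m.astype(np.uint8),cv2.RETR_EXTERNAL,cv2.CHAIN_APPROX_NONE)[0],key=cv2.contourArea)
E
python3 - <<'E'
from h import *
t=pickle.load(open('top.pkl','rb'));H=cv2.cvtColor(t['pixels'],cv2.COLOR_RGB2HSV).astype(int)
def roi(m,x0,y0,x1,y1):
    o=np.zeros_like(m);o[y0:y1,x0:x1]=m[y0:y1,x0:x1];return o
print('hsv turner handle',H[200,441],'blade',H[150,403],'board',H[220,440],'tray',H[150,335],'rim',H[119,330],'counter',H[250,340])
f=lambda n,P:print(n,np.round(P,4).tolist())
print('cam',-t['camera_from_world'][:3,:3].T@t['camera_from_world'][:3,3])
m=roi((H[:,:,1]>60)&(H[:,:,2]>70),288,110,360,225);c=biggest(m);b=cv2.boxPoints(cv2.minAreaRect(c));f('tray px',b);f('tray',ray(t,b,.028))
m=roi((H[:,:,1]>50)&(H[:,:,2]>150),415,165,460,225);c=biggest(m);b=cv2.boxPoints(cv2.minAreaRect(c));f('handle px',b);f('handle',ray(t,b,.038))
m=roi((H[:,:,1]<50)&(H[:,:,2]>120),390,130,435,182);c=biggest(m);b=cv2.boxPoints(cv2.minAreaRect(c));f('blade px',b);f('blade',ray(t,b,.031))
f('grill front',ray(t,[[245.6,155],[261.2,253.8]],.018))
# upper plane of grill by depth for heading
m=roi((H[:,:,2]<60),150,150,200,265);m[:,200:]=0
c=biggest(m);b=cv2.boxPoints(cv2.minAreaRect(c));f('lid dark px',b);f('lid',ray(t,b,.137))
E
```

```text
hsv turner handle [ 15 120 191] blade [ 13  36 213] board [ 11 156  95] tray [ 17 107 190] rim [ 15 123 110] counter [ 15  30 154]
cam [ 0.38867285 -0.07177213  1.20390377]
tray px [[293.48919677734375, 117.6968002319336], [348.1337890625, 115.74520111083984], [351.7044982910156, 215.72479248046875], [297.0599060058594, 217.67640686035156]]
tray [[0.7045, 0.027, 0.028], [0.7061, -0.1309, 0.028], [0.4175, -0.134, 0.028], [0.4153, 0.0216, 0.028]]
handle px [[426.8153991699219, 182.67689514160156], [431.2308044433594, 180.15379333496094], [450.79998779296875, 214.39999389648438], [446.3846130371094, 216.923095703125]]
handle [[0.506, -0.3474, 0.038], [0.5129, -0.36, 0.038], [0.4152, -0.4111, 0.038], [0.4084, -0.3985, 0.038]]
blade px [[394.8380126953125, 148.62469482421875], [414.0668029785156, 137.3135986328125], [436.9974060058594, 176.29559326171875], [417.7685852050781, 187.60670471191406]]
blade [[0.6065, -0.2617, 0.031], [0.6378, -0.3175, 0.031], [0.5243, -0.3785, 0.031], [0.4933, -0.323, 0.031]]
grill front [[0.6007, 0.1691, 0.018], [0.3143, 0.1269, 0.018]]
lid dark px [[138.56649780273438, 181.68209838867188], [187.26010131835938, 174.1907958984375], [198.73989868164062, 248.80929565429688], [150.04620361328125, 256.30059814453125]]
lid [[0.5157, 0.4271, 0.137], [0.5325, 0.2986, 0.137], [0.3377, 0.2688, 0.137], [0.3208, 0.3957, 0.137]]
```

Run:
```python
from h import *
from station import telemetry
o=telemetry.get_obs();Q=quat(o).as_matrix();print(np.round(Q,3).tolist())
w=pickle.load(open('wrist.pkl','rb'));T=w['camera_from_world'];p=-T[:3,:3].T@T[:3,3]
print('cam in tool',Q.T@(p-o['ee_pos']),'look',Q.T@T[2,:3],'up',Q.T@T[1,:3])
t=pickle.load(open('top.pkl','rb'));T=t['camera_from_world']
# height section along grill x at mid y, using depth
g0=np.array([.432,.314]);gx=np.array([-.15,.989]);gy=np.array([-.989,-.15])
vs,us=np.mgrid[140:280,110:290];d=t['depth'][vs,us]
P=(np.linalg.solve(t['mtx'],np.stack([us*d,vs*d,d]).reshape(3,-1)).T-T[:3,3])@T[:3,:3]
G=np.c_[(P[:,:2]-g0)@gx,(P[:,:2]-g0)@gy,P[:,2]]*1000
for y in(-120,-80,-40,40):
    S=G[abs(G[:,1]-y)<3];S=S[np.argsort(S[:,0])];S=S[(S[:,0]<-60)&(S[:,0]>-185)];print(y,[(int(a[0]),int(a[2])) for a in S[::2]])
S=G[(G[:,2]>12)&(G[:,2]<60)&(G[:,0]<-150)&(G[:,0]>-200)];print('y range',np.percentile(S[:,1],[1,99]),'xmin',np.percentile(S[:,0],1))
```

```text
[[0.941, -0.339, -0.0], [-0.339, -0.941, -0.002], [0.0, 0.002, -1.0]]
cam in tool [ 0.06972788 -0.00064636 -0.14169033] look [-2.75888593e-01  7.39583100e-04  9.61189335e-01] up [-9.61189586e-01 -4.77650984e-04 -2.75888297e-01]
-120 [(-183, 0), (-179, -2), (-177, 0), (-173, -2), (-171, 0), (-167, -2), (-165, 17), (-165, -1), (-164, 23), (-160, 21), (-158, 24), (-155, 25), (-152, 26), (-149, 25), (-147, 30), (-145, 34), (-142, 34), (-140, 38), (-138, 41), (-135, 113), (-134, 37), (-133, 114), (-133, 41), (-132, 120), (-130, 44), (-129, 119), (-128, 46), (-128, 125), (-125, 47), (-125, 123), (-123, 49), (-118, 119), (-81, 103), (-81, 120), (-80, 124), (-78, 129), (-75, 128), (-73, 130), (-71, 134), (-68, 130), (-65, 131), (-63, 132), (-60, 132), (-60, 131)]
-80 [(-184, -3), (-182, 0), (-178, -5), (-175, -2), (-172, -3), (-169, -7), (-167, 1), (-164, -1), (-164, 0), (-162, 18), (-160, 23), (-157, 25), (-154, 25), (-152, 26), (-147, 30), (-145, 34), (-143, 36), (-140, 39), (-138, 41), (-136, 116), (-135, 40), (-134, 119), (-134, 116), (-132, 39), (-131, 119), (-130, 44), (-129, 43), (-12
[... 1157 characters left out ...]
6, 0), (-164, -3), (-164, 20), (-161, 50), (-160, 19), (-158, 25), (-158, 50), (-155, 51), (-153, 55), (-150, 58), (-147, 55), (-146, 59), (-143, 58), (-139, 57), (-136, 117), (-135, 51), (-135, 123), (-134, 121), (-132, 123), (-131, 44), (-130, 124), (-128, 47), (-128, 47), (-126, 123), (-125, 46), (-124, 51), (-124, 53), (-121, 121), (-118, 120), (-101, 64), (-98, 60), (-94, 58), (-94, 58), (-92, 64), (-90, 66), (-86, 61), (-84, 62), (-82, 107), (-81, 113), (-81, 62), (-79, 66), (-79, 75), (-79, 65), (-79, 132), (-78, 74), (-78, 71), (-75, 130), (-73, 132), (-72, 130), (-70, 133), (-67, 130), (-65, 132), (-62, 131), (-60, 131)]
y range [-146.19471709  144.85463982] xmin -166.64164952543902
```

View pics/wrist0.png

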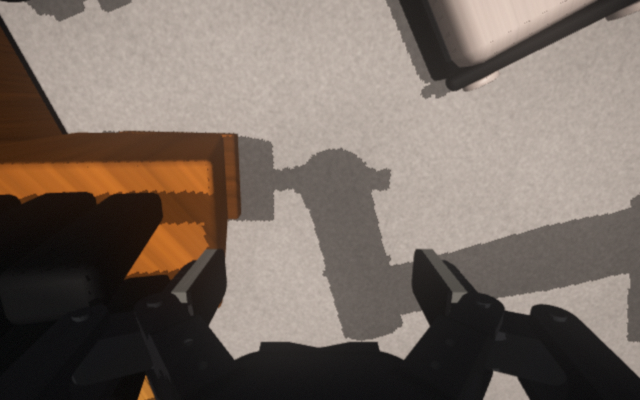

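The wrist view shows the bare counter, with the fingers at (200,290) and (440,290), and the knife block and grill edge at (100,190) and (500,60). The camera sits on the tool's +x side. I'll spin that to the grill's front and view the panel.

```bash
cat >> h.py <<'E'
def to(x,y,z,ang=None):
    from station import telemetry
    o=telemetry.get_obs();Q=quat(o).as_matrix();d=Q.T@(np.array([x,y,z])-o['ee_pos'])
    a=np.degrees(np.arctan2(Q[1,0],Q[0,0]));s=0 if ang is None else -np.radians((ang-a+180)%360-180)/2
    print('t',round(o['t'],2),'pos',np.round(o['ee_pos'],4),'ang',round(a,2),'F',np.round(o['force'],1),'w',round(o['gripper_width'],4),'gf',round(float(o['grip_force']),1),'tilt',round(np.degrees(np.arccos(-Q[2,2])),2),'q',np.round(o['q'],2),'-> share',np.round(d/.6,4),'spin',round(s,4),'mm',round(np.linalg.norm(d)*1000))
E
python3 -m jog '{"slide":[[0.618,0.524,0.017],[0.618,0.524,0.017],[0.618,0.524,0.017],[0.618,0.524,0.017],[0.618,0.524,0.017],[0.618,0.524,0.017],[0.618,0.524,0.017],[0.618,0.524,0.017],[0.618,0.524,0.017],[0.618,0.524,0.017]],"spin":[0.54,0.54,0.54,0.54,0.54,0.54,0.54,0.54,0.54,0.54],"jaw":[1,1,1,1,1,1,1,1,1,1]}'
python3 -c "
from h import *;to(.4545,.1657,.22,-81.4)"
```

```text
t: 0.98
ee_pos: [0.4198, 0.2249, 0.2226]
ee_rot: [-0.0, 0.756, -0.655, -0.0]
force: [0.5, 0.1, 0.4]
gripper_width: 0.0851
grip_force: 0.0
t 0.98 pos [0.4198 0.2249 0.2226] ang -81.83 F [0.5 0.1 0.4] w 0.0851 gf 0.0 tilt 0.01 q [ 0.83  0.14 -0.36 -0.   -1.08 -0.69] -> share [ 0.1058 -0.0432  0.0043] spin -0.0037 mm 69
```

```bash
python3 -m jog '{"slide":[[0.106,-0.043,0.004],[0.106,-0.043,0.004],[0.106,-0.043,0.004],[0.106,-0.043,0.004],[0.106,-0.043,0.004],[0.106,-0.043,0.004],[0.106,-0.043,0.004],[0.106,-0.043,0.004],[0.106,-0.043,0.004],[0.106,-0.043,0.004]],"spin":[-0.004,-0.004,-0.004,-0.004,-0.004,-0.004,-0.004,-0.004,-0.004,-0.004],"jaw":[1,1,1,1,1,1,1,1,1,1]}'
python3 - <<'E'
from h import *;from station import capture
to(.4545,.1657,.22,-81.4)
c=capture('wrist');pickle.dump(c,open('w1.pkl','wb'));cv2.imwrite('pics/w1.png',c['pixels'][:,:,::-1])
E
```

```text
t: 1.82
ee_pos: [0.4539, 0.1681, 0.2202]
ee_rot: [-0.0, 0.759, -0.651, 0.0]
force: [-0.9, -0.8, 0.4]
gripper_width: 0.0847
grip_force: 0.0
t 1.82 pos [0.4539 0.1681 0.2202] ang -81.17 F [-0.9 -0.8  0.4] w 0.0847 gf 0.0 tilt 0.01 q [ 0.69  0.15 -0.34 -0.   -1.07 -0.54] -> share [ 0.0042 -0.0003  0.0004] spin 0.002 mm 3
```

View pics/w1.png

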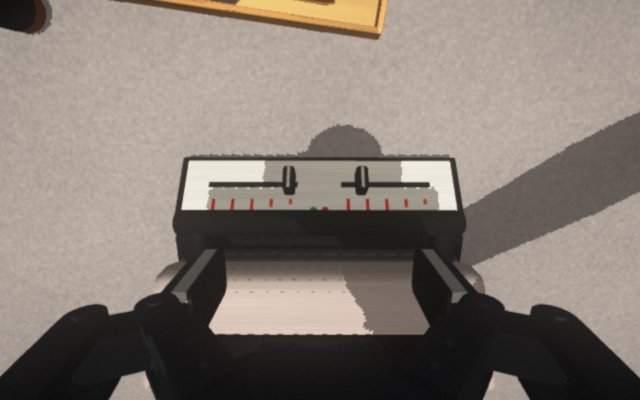

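The wrist view shows the panel seen upside down. The right-hand slot is at left, columns 209–297, with its knob at (289,180) near its low end. The left-hand slot is at columns 342–430, with its knob at (362,180) near its high end. Next I'll measure sub-pixel positions.

```bash
cat > meas.py <<'E'
from h import *
def plane(c,p,P0,n):
    p=np.atleast_2d(np.asarray(p,float));T=c['camera_from_world'];d=np.linalg.solve(c['mtx'],np.c_[p,np.ones(len(p))].T).T@T[:3,:3];o=-T[:3,:3].T@T[:3,3]
    return o+d*(((P0-o)@n)/(d@n))[:,None]
def grill(org,a):
    gx=np.array([-np.sin(a),np.cos(a),0]);gy=np.array([-np.cos(a),-np.sin(a),0]);return np.r_[org,0.],np.c_[gx,gy,[0,0,1.]]
E
python3 - <<'E'
from meas import *
c=pickle.load(open('w1.pkl','rb'));im=c['pixels'].astype(int);g=im.min(2)
print(g[150:162:1,320],'\nleft edge row175',g[175,170:195],'\nright',g[175,450:470])
for r in(170,174,178,182,186,190): print(r,g[r,278:300],g[r,351:374])
print('slot row', [ (r,g[r,230],g[r,400]) for r in range(180,190)])
print('slot ends',g[184,203:215],g[184,338:348],g[184,424:436])
big=cv2.resize(im[150:220,170:470].astype(np.uint8),(0,0),fx=2.66,fy=2.66,interpolation=cv2.INTER_NEAREST);k=cv2.resize(im[155:205,270:380].astype(np.uint8),(0,0),fx=7,fy=7,interpolation=cv2.INTER_NEAREST)
o=np.zeros((540,800,3),np.uint8);o[:186,:798]=big[:186,:798];o[188:538,:770]=k
cv2.imwrite('pics/k1.png',o[:,:,::-1])
E
```

```text
[ 89  89  90  89  90  88  82  61  42  46  82 126] 
left edge row175 [167 167 162 158 159 160 162 162 161 160 131  83  56  52  52  62 130 197
 217 219 218 219 219 219 219] 
right [217 179 104  57  50  50  54  89 145 165 168 167 166 164 163 159 160 164
 165 164]
170 [139 140 139 137 111  66  42  43  57 103 117 102  66  44  40  40  56 114
 138 140 141 140] [144 143 143 139 108  58  39  36  37  47  98 118 114  76  41  37  58 120
 142 143 145 145 145]
174 [140 140 140 136 102  58  42  41  67 105 117  91  55  42  40  37  41  74
 119 139 139 140] [141 139 137 105  58  37  35  34  37  46  94 115 116  79  46  37  49 113
 138 140 139 140 141]
178 [139 138 139 134  92  52  41  45  83 111 116  86  53  39  37  39  40  72
 119 139 140 141] [141 140 137 102  55  36  32  36  35  42  79 109 114  84  49  37  41  89
 127 138 139 140 141]
182 [ 69  71  70  67  51  39  38  45  82 111 116  81  47  40  38  37  38  46
  66  92 125 137] [ 67  67  66  53  38  33  34  34  37  39  63 103 115  89  53  36  37  44
  61  68  68  68  69]
186 [ 64  67  67  65  50  40  37  45  80  96  95  68  43  38  36  37  35  45
  56  98 131 143] [51 52 50 47 37 29 32 34 34 37 52 83 93 84 54 36 33 38 46 52 52 52 51]
190 [138 140 139 138 125  79  43  36  36  37  36  35  35  36  34  34  48 113
 136 141 141 140] [141 139 140 135  85  38  31  31  33  33  32  30  32  33  34  36  72 123
 137 140 140 139 140]
slot row [(180, np.int64(212), np.int64(147)), (181, np.int64(173), np.int64(121)), (182, np.int64(84), np.int64(71)), (183, np.int64(52), np.int64(42)), (184, np.int64(50), np.int64(40)), (185, np.int64(50), np.int64(43)), (186, np.int64(68), np.int64(52)), (187, np.int64(111), np.int64(98)), (188, np.int64(141), np.int64(134)), (189, np.int64(139), np.int64(139))]
slot ends [220 219 221 219 216 178 104  57  51  51  51  49] [141 138 117  69  39  37  35  35  35  36] [ 47  49  48  48  57 119 196 220 223 223 222 222]
```

View pics/k1.png

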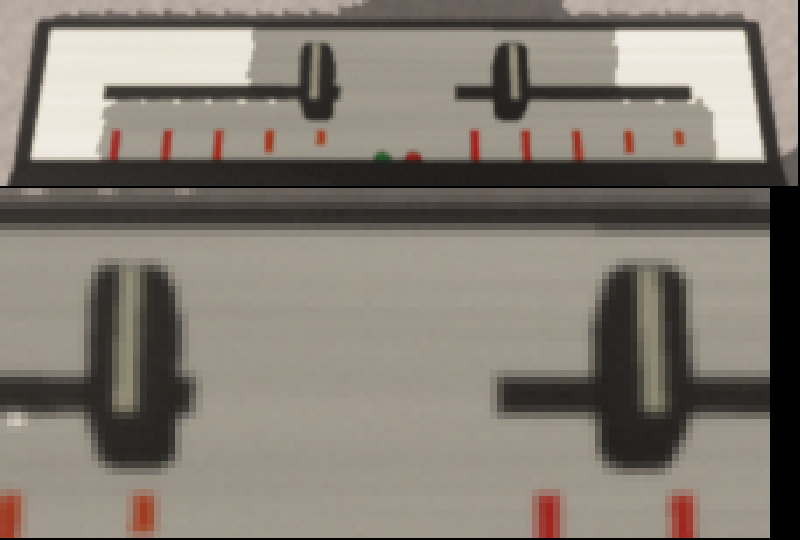

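```bash
cat >> meas.py <<'E'
n_g=np.array([-.581,0,.814])
def knobs(c,O,B,rows=(174,178,182),win=((284,292),(359,367))):
    g=c['pixels'].min(2).astype(float);n=B@n_g;top=O+B@(np.array([-.140,0,.038])+.022*n_g);out=[]
    for a,b in win:
        y=[]
        for r in rows:
            w=np.clip(g[r,a:b]-55,0,None);u=(w*np.arange(a,b)).sum()/w.sum();y.append(((plane(c,[[u,r]],top,n)[0]-O)@B)[:2])
        out.append(np.array(y))
    return out
E
python3 - <<'E'
from meas import *
c=pickle.load(open('w1.pkl','rb'))
O,B=grill([.432,.314],np.radians(8.5))
for it in range(3):
    n=B@n_g;P=plane(c,[[252.65,184.3],[384.75,184.3]],O+B@np.array([-.14,0,.038]),n)
    d=P[0]-P[1];a=np.arctan2(d[1],d[0]);O2,B=grill([0,0],a);m=P.mean(0)-B@np.array([-.14,0,0]);O=np.r_[m[:2],0]
    print('a',np.degrees(a),'sep',np.linalg.norm(d),'z',P[:,2],'O',O)
f=plane(c,[[184,158],[456,158]],np.array([0,0,.018]),np.array([0,0,1.]));print('front corners in grill',(f-O)@B)
k=knobs(c,O,B);print([np.round(x,4).tolist() for x in k])
yr,yl=k[0][:,1].mean(),k[1][:,1].mean();print('heat_right',-.07+.04-yr,'heat_left',.07+.04-yl,'diff',140-(yl-yr)*1000)
pickle.dump((O,B),open('grill.pkl','wb'))
E
```

```text
a 8.754755139101983 sep 0.1395488195123784 z [0.03876113 0.03831827] O [0.43139236 0.31467232 0.        ]
a 8.791889022581314 sep 0.1397465490997996 z [0.03811101 0.03804636] O [0.43132565 0.31477356 0.        ]
a 8.79730178721183 sep 0.13977546913619152 z [0.03801618 0.03800676] O [0.43131594 0.31478832 0.        ]
front corners in grill [[-0.16484729 -0.14776335  0.018     ]
 [-0.16488594  0.15077249  0.018     ]]
[[[-0.1545, -0.0308], [-0.151, -0.0309], [-0.1475, -0.0308]], [[-0.1545, 0.0434], [-0.151, 0.0434], [-0.1475, 0.0434]]]
heat_right 0.0008204404294839089 heat_left 0.06659658343226932 diff 65.77614300278539
```

```bash
python3 -c "
from meas import *
O,B=pickle.load(open('grill.pkl','rb'))
to(*(O+B@np.array([-.153,.006,.075])),-90+8.8)"
```

```text
t 1.87 pos [0.454  0.168  0.2202] ang -81.19 F [-0.1 -0.3 -0.4] w 0.0855 gf 0.0 tilt 0.0 q [ 0.69  0.15 -0.34 -0.   -1.07 -0.54] -> share [0.0075 0.0099 0.242 ] spin 0.0001 mm 145
```

```bash
python3 -m jog '{"slide":[[0.0075,0.01,0],[0.0075,0.01,0],[0.0075,0.01,0],[0.0075,0.01,0],[0.0075,0.01,0.06],[0.0075,0.01,0.12],[0.0075,0.01,0.18],[0.0075,0.01,0.24],[0.0075,0.01,0.242],[0.0075,0.01,0.242]],"spin":[0,0,0,0,0,0,0,0,0,0],"jaw":[-1,-1,-1,-1,-1,-1,-1,-1,-1,-1]}'
python3 -c "
from meas import *
O,B=pickle.load(open('grill.pkl','rb'))
to(*(O+B@np.array([-.153,.006,.056])),-90+8.8)
to(*(O+B@np.array([-.153,-.066,.056])),-90+8.8)"
```

```text
t: 2.7
ee_pos: [0.4483, 0.1616, 0.0739]
ee_rot: [0.002, 0.759, -0.651, -0.0]
force: [-0.8, -0.1, 0.7]
gripper_width: 0.0002
grip_force: 0.0
t 2.7 pos [0.4483 0.1616 0.0739] ang -81.21 F [-0.8 -0.1  0.7] w 0.0002 gf 0.0 tilt 0.26 q [ 0.69  0.33 -0.55  0.   -0.7  -0.54] -> share [-0.0017 -0.0011  0.0299] spin -0.0001 mm 18
t 2.7 pos [0.4483 0.1616 0.0739] ang -81.21 F [-0.8 -0.1  0.7] w 0.0002 gf 0.0 tilt 0.26 q [ 0.69  0.33 -0.55  0.   -0.7  -0.54] -> share [-0.0017 -0.1211  0.0295] spin -0.0001 mm 75
```

```bash
python3 -m jog '{"slide":[[-0.0015,0,0.005],[-0.0015,0,0.01],[-0.0015,0,0.015],[-0.0015,0,0.02],[-0.0015,0,0.025],[-0.0015,0,0.03],[-0.0015,0,0.03],[-0.0015,0,0.03],[-0.0015,0,0.03],[-0.0015,0,0.03]],"spin":[0,0,0,0,0,0,0,0,0,0],"jaw":[-1,-1,-1,-1,-1,-1,-1,-1,-1,-1]}'
python3 - <<'E'
from meas import *
from station import capture
O,B=pickle.load(open('grill.pkl','rb'))
to(*(O+B@np.array([-.153,-.066,.056])),-90+8.8)
c=capture('wrist');pickle.dump(c,open('w2.pkl','wb'));cv2.imwrite('pics/w2.png',c['pixels'][:,:,::-1])
E
```

```text
t: 3.53
ee_pos: [0.4489, 0.1632, 0.0571]
ee_rot: [-0.0, 0.759, -0.651, 0.0]
force: [0.4, 0.1, -0.5]
gripper_width: 0.0001
grip_force: 0.0
t 3.53 pos [0.4489 0.1632 0.0571] ang -81.23 F [ 0.4  0.1 -0.5] w 0.0001 gf 0.0 tilt 0.01 q [ 0.69  0.35 -0.57  0.   -0.65 -0.54] -> share [ 0.0008 -0.1197  0.0018] spin -0.0003 mm 72
```

View pics/w2.png

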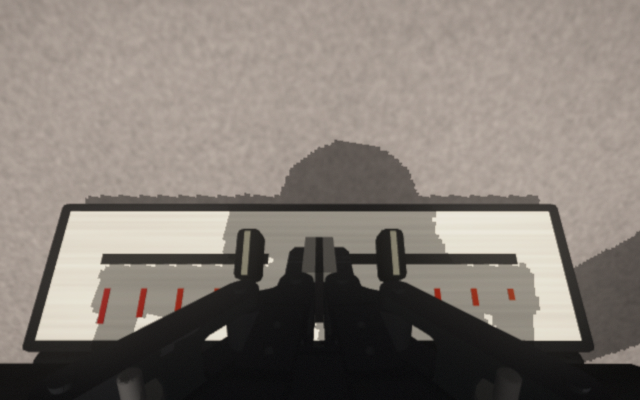

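The wrist view shows the shut tips at (319,250) between the right knob (250,257) and the left knob (391,255), clear of both. I'll push towards the image left.

```bash
python3 -m jog '{"slide":[[0,-0.012,0.002],[0,-0.024,0.002],[0,-0.036,0.002],[0,-0.048,0.002],[0,-0.06,0.002],[0,-0.072,0.002],[0,-0.084,0.002],[0,-0.096,0.002],[0,-0.105,0.002],[0,-0.105,0.002]],"spin":[0,0,0,0,0,0,0,0,0,0],"jaw":[-1,-1,-1,-1,-1,-1,-1,-1,-1,-1]}'
python3 - <<'E'
from meas import *
from station import capture
O,B=pickle.load(open('grill.pkl','rb'))
to(*(O+B@np.array([-.153,-.066,.056])),-90+8.8)
c=capture('wrist');pickle.dump(c,open('w3.pkl','wb'));cv2.imwrite('pics/w3.png',c['pixels'][:,:,::-1])
top=lambda y:proj(c,O+B@(np.array([-.14,y,.038])+.022*n_g))
for y in(.0434,-.031,-.085,-.0966):print(y,top(y))
g=c['pixels'].min(2);r=int(top(-.0966)[0,1]);print(r,g[r,180:320].tolist())
E
```

```text
t: 4.42
ee_pos: [0.5124, 0.173, 0.0556]
ee_rot: [-0.0, 0.759, -0.651, 0.0]
force: [0.7, -0.4, -0.2]
gripper_width: -0.0001
grip_force: 0.0
t 4.42 pos [0.5124 0.173  0.0556] ang -81.25 F [ 0.7 -0.4 -0.2] w -0.0001 gf 0.0 tilt 0.06 q [ 0.63  0.44 -0.42  0.   -0.71 -0.47] -> share [ 0.0008 -0.0126 -0.0006] spin -0.0004 mm 8
0.0434 [[525.86475393 253.21125546]]
-0.031 [[374.90967747 253.37449985]]
-0.085 [[265.34152489 253.49298799]]
-0.0966 [[241.8042252  253.51844147]]
253 [204, 204, 205, 204, 204, 205, 205, 205, 204, 204, 205, 205, 205, 206, 205, 205, 205, 206, 204, 206, 206, 205, 205, 205, 204, 205, 206, 203, 204, 205, 205, 205, 205, 205, 205, 203, 201, 201, 200, 198, 178, 143, 127, 125, 127, 124, 125, 126, 126, 125, 124, 124, 125, 123, 125, 123, 124, 123, 124, 125, 124, 124, 123, 124, 124, 123, 123, 124, 123, 123, 124, 122, 123, 124, 123, 124, 123, 123, 122, 122, 123, 123, 122, 122, 122, 121, 123, 123, 122, 123, 122, 122, 121, 121, 121, 120, 122, 121, 123, 122, 121, 116, 71, 33, 27, 28, 27, 27, 30, 29, 27, 28, 27, 27, 26, 28, 27, 27, 26, 28, 28, 27, 31, 46, 61, 66, 67, 66, 66, 66, 67, 65, 66, 65, 64, 48, 28, 24, 26, 25]
```

View pics/w3.png

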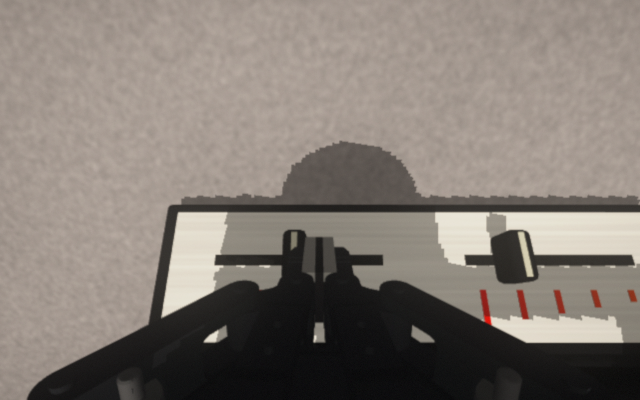

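The wrist view shows the tip pushing the right knob: white line at about (294,240), left knob line at about (530,255). I'll measure what's left.

Run:
```python
from meas import *
O,B=pickle.load(open('grill.pkl','rb'))
c=pickle.load(open('w3.pkl','rb'));g=c['pixels'].min(2)
for r in(236,240,244,248): print(r,g[r,278:312].tolist(),g[r,488:542].tolist())
k=knobs(c,O,B,(236,240,244),((288,301),(518,537)));print(k)
yr,yl=k[0][:,1].mean(),k[1][:,1].mean();print('right-left mm',140-(yl-yr)*1000)
c=pickle.load(open('w2.pkl','rb'));g=c['pixels'].min(2)
k=knobs(c,O,B,(240,244,248),((242,253),(387,399)));print(k);yr,yl=k[0][:,1].mean(),k[1][:,1].mean();print('w2 diff mm',140-(yl-yr)*1000)
```

```text
236 [123, 123, 122, 121, 102, 60, 32, 27, 28, 30, 31, 31, 45, 89, 106, 108, 109, 107, 91, 56, 31, 29, 29, 27, 28, 26, 28, 34, 70, 98, 106, 108, 107, 108] [203, 167, 137, 126, 113, 101, 80, 59, 50, 45, 42, 42, 43, 42, 41, 42, 42, 42, 40, 42, 43, 43, 45, 45, 46, 45, 47, 46, 46, 57, 108, 162, 175, 178, 177, 175, 134, 76, 48, 45, 49, 89, 175, 201, 205, 205, 205, 205, 204, 205, 205, 204, 203, 205]
240 [127, 126, 126, 124, 89, 47, 30, 27, 28, 29, 30, 32, 45, 90, 106, 110, 106, 106, 91, 53, 31, 29, 28, 27, 28, 25, 34, 57, 66, 66, 67, 66, 67, 66] [206, 201, 133, 59, 41, 41, 42, 41, 42, 42, 41, 41, 40, 41, 42, 42, 40, 42, 40, 42, 43, 44, 44, 45, 46, 46, 45, 47, 47, 47, 58, 111, 161, 176, 178, 179, 173, 126, 68, 46, 46, 48, 95, 176, 201, 204, 203, 206, 204, 203, 204, 204, 204, 204]
244 [124, 125, 125, 119, 85, 43, 31, 28, 29, 29, 28, 32, 56, 94, 107, 108, 108, 105, 83, 46, 30, 27, 26, 27, 26, 30, 45, 63, 65, 67, 66, 66, 66, 67] [207, 202, 139, 64, 42, 42, 41, 41, 42, 40, 41, 43, 42, 43, 41, 40, 42, 41, 41, 41, 42, 42, 42, 44, 44, 44, 45, 45, 46, 45, 45, 62, 121, 164, 176, 177, 177, 173, 124, 6
[... 243 characters left out ...]
41, 39, 41, 40, 40, 41, 39, 40, 40, 41, 40, 40, 39, 39, 39, 42, 44, 42, 43, 45, 44, 44, 45, 45, 45, 45, 67, 137, 172, 176, 177, 177, 170, 113, 59, 45, 45, 52, 104, 179, 203, 205, 204, 205, 205, 204, 204, 205]
[array([[-0.15991086, -0.07133074],
       [-0.1582542 , -0.07129584],
       [-0.15661183, -0.07130575]]), array([[-0.15980561,  0.04643301],
       [-0.15814967,  0.04611412],
       [-0.156508  ,  0.04575637]])]
right-left mm 22.588057223861526
[array([[-0.15774973, -0.03087338],
       [-0.15609571, -0.03090906],
       [-0.15445577, -0.03087475]]), array([[-0.15768132,  0.04318176],
       [-0.15602683,  0.04318838],
       [-0.15438656,  0.04313141]])]
w2 diff mm 65.94708856340912
```

```bash
python3 -m jog '{"slide":[[0,-0.007,0],[0,-0.014,0],[0,-0.02,0],[0,-0.026,0],[0,-0.031,0],[0,-0.036,0],[0,-0.04,0],[0,-0.042,0],[0,-0.042,0],[0,-0.042,0]],"spin":[0,0,0,0,0,0,0,0,0,0],"jaw":[-1,-1,-1,-1,-1,-1,-1,-1,-1,-1]}'
python3 - <<'E'
from meas import *
from station import capture
O,B=pickle.load(open('grill.pkl','rb'))
to(*(O+B@np.array([-.153,-.0837,.056])),-90+8.8)
c=capture('wrist');pickle.dump(c,open('w4.pkl','wb'))
g=c['pixels'].min(2).astype(int)
for r in(236,240,244): print(r,g[r,278:312].tolist(),g[r,530:600].tolist())
k=knobs(c,O,B,(236,240,244),((286,299),(565,580)));print(k)
E
```

```text
t: 5.3
ee_pos: [0.5363, 0.1767, 0.0558]
ee_rot: [-0.0, 0.759, -0.651, 0.0]
force: [-0.4, 0.3, -0.5]
gripper_width: 0.0001
grip_force: 0.3
t 5.3 pos [0.5363 0.1767 0.0558] ang -81.23 F [-0.4  0.3 -0.5] w 0.0001 gf 0.3 tilt 0.05 q [ 0.61  0.47 -0.36  0.   -0.74 -0.45] -> share [ 0.0008 -0.0017 -0.0003] spin -0.0003 mm 1
236 [120, 121, 122, 122, 116, 78, 41, 31, 30, 31, 28, 29, 34, 68, 97, 105, 105, 106, 102, 69, 37, 29, 28, 27, 29, 28, 28, 32, 52, 90, 102, 103, 104, 104] [199, 176, 142, 124, 109, 102, 95, 77, 55, 46, 45, 41, 40, 39, 39, 39, 40, 41, 40, 39, 40, 39, 39, 41, 41, 41, 41, 41, 41, 43, 42, 44, 44, 41, 44, 57, 107, 155, 171, 170, 170, 166, 121, 67, 48, 44, 58, 138, 185, 197, 198, 198, 198, 198, 197, 198, 198, 198, 198, 198, 196, 197, 197, 197, 198, 197, 197, 197, 196, 197]
240 [122, 122, 123, 123, 118, 73, 36, 30, 29, 30, 30, 31, 37, 70, 96, 104, 105, 106, 101, 66, 36, 26, 29, 27, 27, 27, 34, 55, 64, 65, 63, 65, 64, 65] [199, 195, 143, 73, 43, 40, 41, 40, 40, 41, 40, 40, 39, 41, 39, 41, 39, 38, 40, 39, 37, 39, 38, 39, 39, 39, 41, 40, 39, 42, 41, 43, 43, 43, 43, 43, 57, 106, 153, 170, 171, 170, 168, 127, 73, 45, 43, 52, 117, 176, 196, 196, 196, 197, 197, 195, 196, 196, 196, 195, 196, 196, 196, 196, 196, 195, 195, 196, 196, 196]
244 [120, 120, 121, 118, 100, 60, 34, 28, 29, 29, 29, 28, 38, 85, 102, 104, 105, 105, 102, 64, 32, 28, 26, 26, 27, 30, 44, 58, 62, 64, 65, 63, 63, 66] [201, 196, 154, 85, 47, 40, 39, 40, 40, 41, 39, 40, 39, 41, 40, 40, 41, 37, 40, 38, 37, 38, 38, 39, 39, 40, 40, 39, 42, 41, 41, 42, 42, 41, 42, 42, 44, 54, 106, 154, 169, 170, 171, 167, 127, 73, 45, 43, 52, 103, 172, 196, 198, 197, 197, 198, 196, 196, 196, 198, 197, 196, 198, 197, 196, 196, 197, 199, 198, 196]
[array([[-0.1598316 , -0.09530219],
       [-0.15817357, -0.09527658],
       [-0.15652985, -0.09533461]]), array([[-0.15972874,  0.04450729],
       [-0.15807124,  0.04382926],
       [-0.15642797,  0.04316451]])]
```

```bash
python3 -m jog '{"slide":[[0,-0.0025,0],[0,-0.0025,0],[0,-0.0025,0],[0,0.01,0],[0,0.01,-0.06],[0,0.01,-0.12],[0,0.05,-0.17],[0,0.1,-0.22],[0,0.14,-0.27],[0,0.14,-0.27]],"spin":[0,0,0,0,0,0,0,0,0,0],"jaw":[-1,-1,-1,-1,-1,-1,0,1,1,1]}'
python3 -m jog '{"slide":[[0,0,0],[0,0,0],[0,0,0],[0,0,0],[0,0,0],[0,0,0],[0,0,0],[0,0,0],[0,0,0],[0,0,0]],"spin":[0,0,0,0,0,0,0,0,0,0],"jaw":[1,1,1,1,1,1,1,1,1,1]}' >/dev/null
python3 - <<'E'
from meas import *
from station import capture
O,B=pickle.load(open('grill.pkl','rb'))
to(.4905,-.3617,.25,0)
c=capture('wrist');pickle.dump(c,open('w5.pkl','wb'))
p=lambda y:proj(c,O+B@(np.array([-.14,y,.038])+.022*n_g))[0]
a,b=p(-.0966),p(.0434);print(a,b);g=c['pixels'].min(2).astype(int)
for r in(174,178,182):print(r,g[r,int(a[0])-14:int(a[0])+15].tolist(),int(a[0])-14,g[r,int(b[0])-14:int(b[0])+15].tolist(),int(b[0])-14)
E
```

```text
t: 6.18
ee_pos: [0.4524, 0.1643, 0.2246]
ee_rot: [-0.006, 0.76, -0.65, 0.002]
force: [-0.0, 0.0, 0.3]
gripper_width: 0.0483
grip_force: 0.0
t 7.02 pos [0.453  0.1638 0.2177] ang -81.24 F [ 0.1 -0.3  0.1] w 0.0853 gf 0.0 tilt 0.01 q [ 0.69  0.15 -0.35  0.   -1.07 -0.53] -> share [ 0.8751  0.0716 -0.0538] spin -0.7089 mm 528
[219.26868346 180.73658308] [360.97154561 180.57667905]
174 [220, 218, 218, 219, 218, 220, 218, 218, 218, 216, 209, 140, 64, 63, 132, 182, 188, 135, 69, 51, 49, 48, 45, 53, 98, 127, 136, 139, 137] 205 [143, 144, 145, 143, 144, 144, 144, 139, 93, 49, 39, 38, 41, 71, 107, 116, 89, 55, 38, 45, 86, 130, 144, 144, 144, 146, 144, 144, 144] 346
178 [220, 219, 220, 220, 219, 220, 220, 219, 220, 216, 166, 90, 55, 83, 166, 189, 172, 109, 57, 47, 49, 45, 45, 43, 44, 47, 72, 125, 171] 205 [142, 140, 141, 142, 141, 141, 136, 89, 46, 35, 37, 36, 41, 66, 103, 115, 91, 55, 40, 42, 72, 122, 139, 141, 141, 141, 141, 141, 142] 346
182 [216, 215, 215, 215, 216, 216, 216, 215, 215, 207, 138, 63, 63, 130, 180, 188, 135, 70, 50, 50, 47, 45, 45, 45, 42, 48, 74, 121, 140] 205 [142, 142, 142, 142, 142, 141, 135, 88, 44, 35, 35, 37, 38, 54, 101, 118, 101, 65, 41, 38, 60, 118, 141, 142, 141, 143, 141, 141, 141] 346
```

Run:
```python
from meas import *
O,B=pickle.load(open('grill.pkl','rb'))
for f,win in(('w5',((217,224),(358,365))),('w1',((284,292),(359,367)))):
    c=pickle.load(open(f+'.pkl','rb'));k=knobs(c,O,B,(174,178,182),win);yr,yl=k[0][:,1].mean(),k[1][:,1].mean();print(yr,yl,'diff',140-(yl-yr)*1000,np.round(k,4).tolist())
```

```text
-0.09611942937666572 0.04342277411689712 diff 0.45779650643717673 [[[-0.1587, -0.0962], [-0.1552, -0.096], [-0.1517, -0.0962]], [[-0.1586, 0.0435], [-0.155, 0.0433], [-0.1515, 0.0435]]]
-0.030820440429483915 0.04340341656773069 diff 65.77614300278539 [[[-0.1545, -0.0308], [-0.151, -0.0309], [-0.1475, -0.0308]], [[-0.1545, 0.0434], [-0.151, 0.0434], [-0.1475, 0.0434]]]
```

The settings agree to about 0.5 mm. Next is the turner: hover over it and measure again.

```bash
python3 -m jog '{"slide":[[0.875,0.072,0.03],[0.875,0.072,0.03],[0.875,0.072,0.03],[0.875,0.072,0.03],[0.875,0.072,0.03],[0.875,0.072,0.03],[0.875,0.072,0.03],[0.875,0.072,0.03],[0.875,0.072,0.03],[0.875,0.072,0.03]],"spin":[0.612,0.612,0.612,0.612,0.612,0.612,0.612,0.612,0.612,0.612],"jaw":[1,1,1,1,1,1,1,1,1,1]}' >/dev/null
python3 -c "
from h import *;to(.4905,-.3617,.2,-151.3)"
```

```text
t 7.9 pos [ 0.4822 -0.2537  0.2037] ang -151.7 F [ 1.6  0.4 -0.2] w 0.0853 gf 0.0 tilt 0.04 q [-0.19  0.27 -0.23  0.   -1.07 -0.89] -> share [ 0.0731 -0.165   0.0062] spin -0.0035 mm 108
```

```bash
python3 -m jog '{"slide":[[0.073,-0.165,0.006],[0.073,-0.165,0.006],[0.073,-0.165,0.006],[0.073,-0.165,0.006],[0.073,-0.165,0.006],[0.073,-0.165,0.006],[0.073,-0.165,0.006],[0.073,-0.165,0.006],[0.073,-0.165,0.006],[0.073,-0.165,0.006]],"spin":[-0.0035,-0.0035,-0.0035,-0.0035,-0.0035,-0.0035,-0.0035,-0.0035,-0.0035,-0.0035],"jaw":[1,1,1,1,1,1,1,1,1,1]}' >/dev/null
python3 - <<'E'
from h import *;from station import capture
to(.4905,-.3617,.2,-151.3)
c=capture('wrist');pickle.dump(c,open('w6.pkl','wb'));cv2.imwrite('pics/w6.png',c['pixels'][:,:,::-1])
for P in([.4905,-.3617,.038],[.622,-.2896,.03],[.4118,-.4048,.038]):print(proj(c,P))
E
```

```text
t 8.73 pos [ 0.4917 -0.3587  0.2004] ang -150.89 F [ 0.1 -0.8 -0.2] w 0.0852 gf 0.0 tilt 0.04 q [-0.36  0.38 -0.08  0.   -1.11 -0.7 ] -> share [ 0.0042 -0.0034  0.0007] spin 0.0036 mm 3
[[316.21165345 178.64123692]]
[[315.72528813 305.54056704]]
[[316.6668649   82.13859685]]
```

View pics/w6.png

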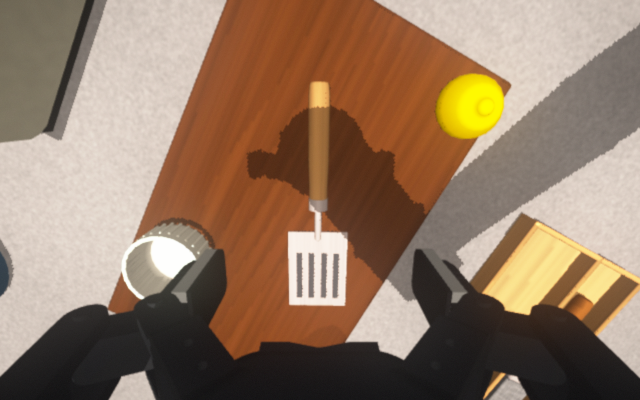

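The wrist view shows the steel turner on the board with its handle along column 318, end at row 82 and blade tip at (318,305). The ramekin (165,260) and lemon (470,105) are clear of the grasp at (318,179).

```bash
python3 -c "
from h import *
c=pickle.load(open('w6.pkl','rb'));h=ray(c,[319,82],.04)[0];t=ray(c,[318,305],.031)[0];d=t-h;print(h,t,np.hypot(*d[:2]),np.degrees(np.arctan2(d[1],d[0])))
g=h+.09*d/np.linalg.norm(d);print(g)
to(g[0],g[1],.032,np.degrees(np.arctan2(d[1],d[0]))-180)"
```

```text
[ 0.41079762 -0.40292972  0.04      ] [ 0.61950822 -0.28800735  0.031     ] 0.23825882269761106 28.838510668805096
[ 0.48957988 -0.35954983  0.03660276]
t 8.78 pos [ 0.4916 -0.3588  0.2003] ang -150.9 F [-0.6  0.7  0.4] w 0.085 gf 0.0 tilt 0.03 q [-0.36  0.38 -0.08  0.   -1.11 -0.7 ] -> share [0.0036 0.0007 0.2805] spin 0.0023 mm 168
```

```bash
python3 -m jog '{"slide":[[0.0036,0.0007,0.06],[0.0036,0.0007,0.12],[0.0036,0.0007,0.18],[0.0036,0.0007,0.22],[0.0036,0.0007,0.245],[0.0036,0.0007,0.265],[0.0036,0.0007,0.275],[0.0036,0.0007,0.28],[0.0036,0.0007,0.28],[0.0036,0.0007,0.28]],"spin":[0.002,0.002,0.002,0.002,0.002,0.002,0.002,0.002,0.002,0.002],"jaw":[1,1,1,1,1,1,1,1,1,1]}'
python3 -m jog '{"slide":[[0,0,0],[0,0,0],[0,0,0],[0,0,0],[0,0,0],[0,0,0],[0,0,0],[0,0,0],[0,0,0],[0,0,0]],"spin":[0,0,0,0,0,0,0,0,0,0],"jaw":[-1,-1,-1,-1,-1,-1,-1,-1,-1,-1]}'
python3 -c "
from h import *;to(.4896,-.3595,.15,0)"
```

```text
t: 9.62
ee_pos: [0.49, -0.3603, 0.0328]
ee_rot: [0.001, -0.249, 0.969, -0.001]
force: [0.5, -0.6, -0.7]
gripper_width: 0.0854
grip_force: 0.0
t: 10.45
ee_pos: [0.4896, -0.3603, 0.0324]
ee_rot: [0.0, -0.249, 0.969, -0.0]
force: [0.3, 1.2, 5.3]
gripper_width: 0.0166
grip_force: 59.1
t 10.45 pos [ 0.4896 -0.3603  0.0324] ang -151.18 F [0.3 1.2 5.3] w 0.0166 gf 59.1 tilt 0.04 q [-0.37  0.56 -0.26  0.   -0.75 -0.7 ] -> share [-0.0007  0.001  -0.1959] spin -1.3193 mm 118
```

```bash
python3 -m jog '{"slide":[[0,0,-0.005],[0,0,-0.01],[0,0,-0.015],[0,0,-0.02],[0,0,-0.03],[0,0,-0.04],[0,0,-0.05],[0,0,-0.06],[0,0,-0.07],[0,0,-0.07]],"spin":[0,0,0,0,0,0,0,0,0,0],"jaw":[-1,-1,-1,-1,-1,-1,-1,-1,-1,-1]}'
python3 - <<'E'
from h import *;from station import capture
to(.5,-.2,.15,0)
o=np.zeros((510,800,3),np.uint8)
c=capture('wrist');pickle.dump(c,open('w7.pkl','wb'));s=capture('side');pickle.dump(s,open('s7.pkl','wb'))
o[:250,:400]=cv2.resize(c['pixels'],(400,250))
o[:,400:]=cv2.resize(s['pixels'][205:333,315:415],(400,510))
cv2.imwrite('pics/lift.png',o[:,:,::-1])
E
```

```text
t: 11.28
ee_pos: [0.4903, -0.3606, 0.0758]
ee_rot: [0.001, -0.249, 0.969, -0.001]
force: [0.1, 0.1, -0.7]
gripper_width: 0.0164
grip_force: 58.9
t 11.28 pos [ 0.4903 -0.3606  0.0758] ang -151.17 F [ 0.1  0.1 -0.7] w 0.0164 gf 58.9 tilt 0.18 q [-0.37  0.5  -0.23  0.   -0.84 -0.7 ] -> share [-0.1435  0.2263 -0.1241] spin -1.3192 mm 177
```

View pics/lift.png

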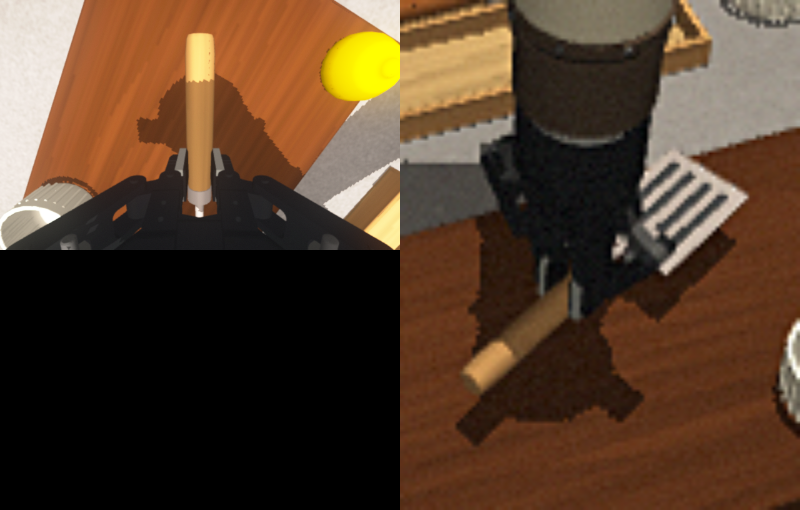

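The picture shows the turner held off the board, handle end at (200,40), blade lifted in the side crop. I'll check its pitch and compute the placing.

Run:
```python
from h import *;from station import telemetry
o=telemetry.get_obs();Q=quat(o).as_matrix()
c=pickle.load(open('w7.pkl','rb'));T=c['camera_from_world'];H=cv2.cvtColor(c['pixels'],cv2.COLOR_RGB2HSV)
pts=[]
for r in range(60,235,15):
    u=np.arange(300,345);d=np.median(c['depth'][r:r+3,300:345],0);i=u[(d<np.min(d[d>0])+.004)&(d>0)];uu=i.mean();dd=np.median(d[(d<np.min(d[d>0])+.004)&(d>0)])
    P=(np.linalg.solve(c['mtx'],np.array([uu,r+1,1])*dd)-T[:3,3])@T[:3,:3];pts.append(Q.T@(P-o['ee_pos']))
print(np.round(pts,4))
tc=np.array([(.7045+.7061+.4175+.4153)/4,(.027-.1309-.134+.0216)/4]);print('tray',tc)
# refine tray from w1/w6? heading from top
t=pickle.load(open('top.pkl','rb'));Ht=cv2.cvtColor(t['pixels'],cv2.COLOR_RGB2HSV).astype(int)
m=np.zeros((400,640),np.uint8);m[110:225,288:360]=((Ht[:,:,1]>60)&(Ht[:,:,2]>70))[110:225,288:360]
k=biggest(m)[:,0,:];W=ray(t,k,.028)
b=np.array([cv2.fitLine(W[(abs(W[:,1]-y)<.012)&(W[:,0]>.44)&(W[:,0]<.68)][:,:2].astype(np.float32),cv2.DIST_HUBER,0,.01,.01).ravel() for y in(.025,-.132)])
print('long edges',b,np.degrees(np.arctan(b[:,1]/b[:,0])))
for x in(.416,.705):
  e=W[(abs(W[:,0]-x)<.012)&(W[:,1]>-.115)&(W[:,1]<.01)];print('end',x,e[:,0].mean(),e[:,1].mean())
```

```text
[[ 0.086   0.0005 -0.0142]
 [ 0.0806  0.0001 -0.0147]
 [ 0.0752  0.0002 -0.0152]
 [ 0.0696 -0.0002 -0.0149]
 [ 0.0639  0.0002 -0.015 ]
 [ 0.0581 -0.0002 -0.015 ]
 [ 0.0521 -0.     -0.015 ]
 [ 0.0459 -0.0007 -0.0151]
 [ 0.0397 -0.0002 -0.0153]
 [ 0.0332 -0.0004 -0.0152]
 [ 0.0266 -0.0002 -0.0155]
 [ 0.0196 -0.0004 -0.0152]]
tray [ 0.56085  -0.054075]
long edges [[ 0.9998279   0.01855054  0.55951655  0.02287384]
 [ 0.99983275  0.01829012  0.54632354 -0.13091718]] [1.0629286 1.048005 ]
end 0.416 0.4177453075795446 -0.05237707128894027
end 0.705 0.7033507396902081 -0.05252448646273931
```

```bash
python3 -m jog '{"slide":[[0,0,-0.05],[-0.01,0.013,-0.1],[-0.03,0.04,-0.13],[-0.065,0.087,-0.14],[-0.1,0.133,-0.14],[-0.135,0.18,-0.14],[-0.17,0.226,-0.14],[-0.205,0.273,-0.14],[-0.24,0.32,-0.14],[-0.265,0.353,-0.14]],"spin":[0,0,0.03,0.06,0.09,0.12,0.15,0.18,0.21,0.242],"jaw":[-1,-1,-1,-1,-1,-1,-1,-1,-1,-1]}'
python3 -c "
from h import *;to(.5296,-.0856,.07,-178.95)"
```

```text
t: 12.22
ee_pos: [0.5264, -0.0955, 0.1577]
ee_rot: [-0.0, -0.009, 1.0, 0.0]
force: [1.4, 0.0, -1.8]
gripper_width: 0.0168
grip_force: 58.8
t 12.22 pos [ 0.5264 -0.0955  0.1577] ang -179.02 F [ 1.4  0.  -1.8] w 0.0168 gf 58.8 tilt 0.03 q [ 0.12  0.3  -0.32 -0.   -0.95 -1.68] -> share [-0.0057  0.0163  0.1461] spin -0.0006 mm 88
```

```bash
python3 -m jog '{"slide":[[-0.006,0.016,0],[-0.006,0.016,0.03],[-0.006,0.016,0.06],[-0.006,0.016,0.09],[-0.006,0.016,0.12],[-0.006,0.016,0.14],[-0.006,0.016,0.146],[-0.006,0.016,0.146],[-0.006,0.016,0.146],[-0.006,0.016,0.146]],"spin":[0,0,0,0,0,0,0,0,0,0],"jaw":[-1,-1,-1,-1,-1,-1,-1,-1,-1,-1]}' >/dev/null
python3 - <<'E'
from h import *;from station import capture
to(.5296,-.0856,.0115,-178.95)
c=capture('wrist');pickle.dump(c,open('w8.pkl','wb'));s=capture('side');pickle.dump(s,open('s8.pkl','wb'))
o=np.zeros((450,800,3),np.uint8);o[:250,:400]=cv2.resize(c['pixels'],(400,250));o[:,400:]=cv2.resize(s['pixels'][170:260,270:420],(400,450))[:, :];cv2.imwrite('pics/pre.png',o[:,:,::-1])
E
```

```text
t 13.05 pos [ 0.5308 -0.0884  0.0713] ang -178.91 F [ 0.3  0.1 -0.9] w 0.0166 gf 58.8 tilt 0.11 q [ 0.14  0.41 -0.41  0.   -0.75 -1.69] -> share [0.0021 0.0047 0.0996] spin 0.0003 mm 60
```

View pics/pre.png

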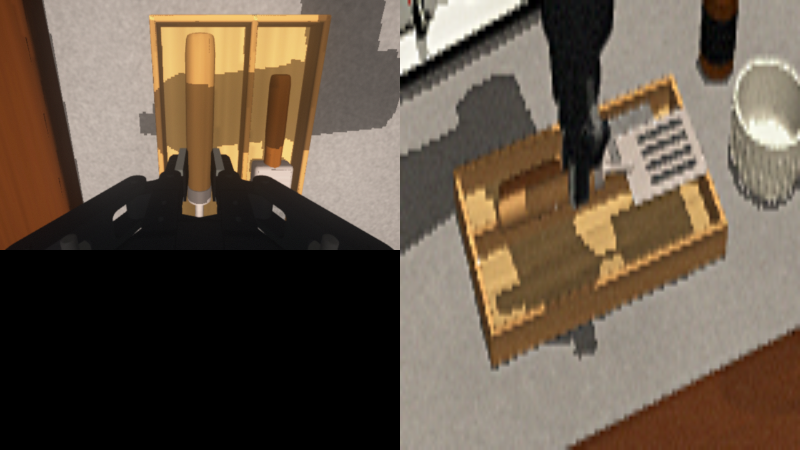

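That was the eleventh picture, one over the limit of ten, so I'll view no more and check by numbers only. It shows the handle over the wide bay at (200,120), with the tray's near corners at about (150,17) and (328,17) at 0.625 scale.

Run:
```python
from h import *
c=pickle.load(open('w8.pkl','rb'));a=np.radians(1.05);X=np.array([np.cos(a),np.sin(a)]);Y=np.array([-np.sin(a),np.cos(a)])
for y in(-.078,.078):
    P=np.array([.5605,-.0540])-.1435*X+y*Y;print(y,proj(c,[*P,.028]))
print('seen near corners ->',ray(c,[[240,26],[525,27]],.028))
H=cv2.cvtColor(c['pixels'],cv2.COLOR_RGB2HSV);print(''.join('#' if s>60 else '.' for s in H[40,200:560:3,1]))
```

```text
-0.078 [[234.11617177  22.11125178]]
0.078 [[529.97600162  22.26849515]]
seen near corners -> [[ 0.42024122 -0.13160709  0.028     ]
 [ 0.41788161  0.01918125  0.028     ]]
.............#################################################################################################..........
```

```bash
python3 -m jog '{"slide":[[0.002,0.0045,0.015],[0.002,0.0045,0.03],[0.002,0.0045,0.045],[0.002,0.0045,0.06],[0.002,0.0045,0.072],[0.002,0.0045,0.08],[0.002,0.0045,0.086],[0.002,0.0045,0.09],[0.002,0.0045,0.093],[0.002,0.0045,0.095]],"spin":[0,0,0,0,0,0,0,0,0,0],"jaw":[-1,-1,-1,-1,-1,-1,-1,-1,-1,-1]}' >/dev/null
python3 -c "
from h import *;to(.5296,-.0856,.0110,-178.95)"
```

```text
t 13.98 pos [ 0.5289 -0.0856  0.0133] ang -178.92 F [ 1.1 -0.  -0.9] w 0.017 gf 58.8 tilt 0.02 q [ 0.14  0.5  -0.46  0.   -0.61 -1.69] -> share [-0.0011 -0.      0.0038] spin 0.0002 mm 2
```

```bash
python3 -m jog '{"slide":[[0,0,0.001],[0,0,0.002],[0,0,0.003],[0,0,0.004],[0,0,0.004],[0,0,0.004],[0,0,0.004],[0,0,0.004],[0,0,0.004],[0,0,0.004]],"spin":[0,0,0,0,0,0,0,0,0,0],"jaw":[-1,-1,-1,-1,-1,-1,-1,-1,-1,-1]}'
```

```text
t: 14.82
ee_pos: [0.5288, -0.0856, 0.011]
ee_rot: [0.0, -0.009, 1.0, -0.0]
force: [0.9, 0.1, -1.5]
gripper_width: 0.017
grip_force: 58.8
```

```bash
python3 -m jog '{"slide":[[0,0,0.0005],[0,0,0.001],[0,0,0.001],[0,0,0.0015],[0,0,0.0015],[0,0,0.002],[0,0,0.002],[0,0,0.002],[0,0,0.002],[0,0,0.002]],"spin":[0,0,0,0,0,0,0,0,0,0],"jaw":[-1,-1,-1,-1,-1,-1,-1,-1,-1,-1]}'
```

```text
t: 15.65
ee_pos: [0.5288, -0.0856, 0.0104]
ee_rot: [0.0, -0.009, 1.0, -0.0]
force: [-2.3, 0.8, 5.2]
gripper_width: 0.0165
grip_force: 59.6
```

Contact is made at about 6 N. I'll open partly, within the bay's width.

```bash
python3 -m jog '{"slide":[[0,0,0],[0,0,0],[0,0,0],[0,0,0],[0,0,0],[0,0,0],[0,0,0],[0,0,0],[0,0,0],[0,0,0]],"spin":[0,0,0,0,0,0,0,0,0,0],"jaw":[-0.4,-0.2,-0.15,-0.15,-0.15,-0.15,-0.15,-0.15,-0.15,-0.15]}'
python3 -m jog '{"slide":[[0,0,-0.01],[0,0,-0.03],[0,0,-0.06],[0,0,-0.1],[0,0,-0.15],[0,0,-0.2],[0,0,-0.25],[0,0,-0.3],[0,0,-0.3],[0,0,-0.3]],"spin":[0,0,0,0,0,0,0,0,0,0],"jaw":[-0.15,-0.15,-0.15,-0.15,-0.15,-0.15,-0.15,-0.15,-0.15,-0.15]}'
python3 - <<'E'
from h import *;from station import capture
c=capture('wrist');s=capture('side');cv2.imwrite('pics/w9.png',c['pixels'][:,:,::-1]);pickle.dump(c,open('w9.pkl','wb'));pickle.dump(s,open('s9.pkl','wb'))
a=np.radians(1.05);X=np.array([np.cos(a),np.sin(a)]);Y=np.array([-np.sin(a),np.cos(a)]);T0=np.array([.5605,-.054])
H=cv2.cvtColor(s['pixels'],cv2.COLOR_RGB2HSV).astype(int)
m=np.zeros((400,640),np.uint8);m[185:240,330:400]=((H[:,:,1]<45)&(H[:,:,2]>130))[185:240,330:400]
k=biggest(m);b=ray(s,cv2.boxPoints(cv2.minAreaRect(k)),.009);d=b[:,:2]-T0;print('blade in tray',np.round(np.c_[d@X,d@Y],3).tolist())
T=c['camera_from_world'];H=cv2.cvtColor(c['pixels'],cv2.COLOR_RGB2HSV)
# point heights over the tray bay from side depth
vs,us=np.mgrid[170:260,280:420];dd=s['depth'][vs,us];T=s['camera_from_world']
P=(np.linalg.solve(s['mtx'],np.stack([us*dd,vs*dd,dd]).reshape(3,-1)).T-T[:3,3])@T[:3,:3];d=P[:,:2]-T0;L=np.c_[d@X,d@Y,P[:,2]]
for x in np.arange(-.12,.13,.02):
    q=L[(abs(L[:,0]-x)<.004)&(L[:,1]>-.068)&(L[:,1]<.006)];q=q[q[:,2]<.06];print(round(x,2),[(int(1000*i[1]),int(1000*i[2])) for i in q[np.argsort(q[:,1])][::3]])
E
```

```text
t: 16.48
ee_pos: [0.5288, -0.0856, 0.0097]
ee_rot: [0.0, -0.009, 1.0, -0.0]
force: [-0.0, -0.1, 0.8]
gripper_width: 0.0362
grip_force: 0.0
t: 17.32
ee_pos: [0.5297, -0.0855, 0.1923]
ee_rot: [0.003, -0.009, 1.0, 0.0]
force: [-0.5, 0.7, -1.0]
gripper_width: 0.0365
grip_force: 0.0
blade in tray [[0.048, 0.129], [0.238, 0.062], [0.122, -0.164], [-0.042, -0.106]]
-0.12 [(-52, 4), (-47, 7), (-41, 5), (-40, 22), (-39, 13), (-38, 21), (-36, 2), (-32, 16), (-32, 23), (-30, 20), (-25, 0), (-11, 4), (-8, 0), (-2, 3), (1, 9)]
-0.1 [(-54, 6), (-49, 7), (-47, 6), (-42, 5), (-40, 15), (-38, 8), (-36, 21), (-35, 20), (-31, 24), (-7, 6), (-3, 3), (4, 12)]
-0.08 [(-51, 3), (-47, 6), (-44, 4), (-42, 16), (-40, 22), (-38, 20), (-35, 21), (-30, 22), (-8, 4), (-1, 2), (1, 8), (3, 0)]
-0.06 [(-52, 4), (-49, 2), (-43, 4), (-41, 17), (-39, 19), (-38, 23), (-35, 28), (-34, 26), (-28, 21), (-3, 2), (3, 1), (4, 4)]
-0.04 [(-50, 5), (-43, 3), (-42, 16), (-40, 3), (-37, 19), (-36, 1), (-34, 24), (-7, 5), (-3, 6), (4, 3), (5, 6)]
-0.02 [(-52, 5), (-48, 4), (-43, 4), (-42, 1), (-40, 20), (-38, 4), (-38, 17), (-37, 20), (-34, 22), (-30, 23), (-7, 3), (0, 3), (3, 4)]
0.0 [(-50, 3), (-47, 3), (-42, 3), (-39, 22), (-35, 0), (-30, 15), (-2, 3), (1, 7)]
0.02 [(-53, 6), (-46, 4), (-39, 2), (-36, 3), (-34, 6), (-33, 3), (-18, 4), (-11, 3), (-4, 4), (0, 6), (5, 13)]
0.04 [(-55, 10), (-48, 9), (-46, 5), (-39, 8), (-34, 8), (-31, 9), (-21, 9), (-16, 8), (-12, 6), (-6, 8), (4, 3)]
0.06 [(-54, 6), (-51, 7), (-45, 6), (-41, 4), (-38, 5), (-33, 5), (-26, 7), (-18, 4), (-13, 5), (-9, 5), (-3, 8), (5, 4)]
0.08 [(-53, 7), (-47, 6), (-40, 6), (-35, 8), (-29, 7), (-26, 6), (-19, 9), (-8, 7), (-2, 6), (5, 4)]
0.1 [(-54, 5), (-51, 8), (-43, 4), (-41, 9), (-35, 11), (-28, 8), (-24, 5), (-18, 5), (-13, 8), (-8, 9), (2, 5)]
0.12 [(-51, 6), (-44, 6), (-38, 6), (-32, 6), (-26, 6), (-22, 6), (-13, 3), (-9, 3), (-4, 3), (3, 2)]
```

Depth shows the turner lying flat in the wide bay: blade at 7–9 mm, handle top at about 24–26 mm, and the gripper well clear. Handing in.

```bash
python3 -c "
from station import job;print(job.job_done())"
```

```text
the job is handed in; nothing more can be done
None
```

The job is handed in at about 17 s: the right heat control is about 0.5 mm from the left one's setting, and the turner lies flat in the wide compartment, handle the same way as the brush's; I viewed 11 pictures, one over the limit of 10.

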